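Shut the curing chamber and shoot its bolt

TASK

Close the lid of the grey curing chamber onto its springy seal, then hold the lid pressed down while you slide the red-knobbed bolt across through the yellow keeper until its tip bears firmly on the rubber end stop hidden inside, and let go so that the bolt alone keeps the lid shut. Be gentle: do not crush the lid onto the rim, ram the bolt against the keeper or the stop, or disturb the things standing around.

Things in the scene. Friction and masses are not known exactly. Their poses are not given: they have to be found in the camera images.
- chamber: Fixed grey box on the bench, 230 (x) x 260 (y) x 100 mm high, open on top, walls 8 mm. Origin: centre of its underside, on the bench. Its -x side is the front, with a small panel; the lid is hinged along its back (+x); the keeper is on its +y side. The top of the front wall (rim, z = 100 mm) is the lid's rigid stop.
- seal_top (a point): Middle of the top of the black rubber seal strip just behind the front wall: chamber frame (-105, 0, 110) mm. Relaxed, it stands 10 mm over the rim on springs, 0.9 N/mm in all, and keeps an unbolted lid up by about 11 mm at its front edge. Pushing the lid from there down to the rim takes about 11 N at the bolt's knob. Over 28 N on seal and rim is crushing.
- lid: Grey lid with clear window, 230 x 260 mm, 14 mm thick. Origin on the hinge line: chamber frame (110, 0, 100) mm; the plate runs to x = -230, y = -130..130, z = 0..14 mm. Shut flat, its axes are the chamber's; open, it is turned about its y axis with the front edge up, 0.2 to 0.45 rad at the start. Counterbalanced: it stays where left; 0.6 N at the front edge moves it.
- lid_lip (a point): Middle of the lid's front lower edge: (-230, 0, 0) mm in the lid's frame. Its height over the bench is 100 mm with the lid on the rim, about 111 mm with the lid on the relaxed seal, about 104 mm when the bolt holds it.
- lid_push (a point): Good place to push the lid down: top of its bare front strip (lid x = -230..-190 mm), at (-208, -50, 14) mm in the lid's frame.
- bolt: Steel barrel bolt on the lid, sliding along the lid's y axis (+y locks) in two guides that reach 24 mm over the lid's top. Rod 12 mm thick, rounded tip; red upright knob 24 (x) x 20 (y) mm, z = 8..42 mm. Axes: the lid's. Origin: on the rod's axis under the knob, in the lid's frame x = -180, z = 26, y = 20..28 mm when drawn back. Friction about 2 N, more when it carries the lid; stays where left.
- bolt_knob (a point): Middle of the top of the red knob: (0, 0, 42) mm in the bolt's frame.
- bolt_tip (a point): Foremost point of the bolt's rounded tip: (0, 100, 0) mm in the bolt's frame.
- keeper: Fixed yellow block on the chamber's +y side, 36 (x) x 36 (y) mm, 40 mm high. Origin: centre of its socket's mouth, which faces -y; axes are the chamber's. It is at x = -70, y = 138 to 146 (differs each time), z = 127.5 mm in the chamber's frame. The socket runs through it along +y, 18 mm wide (x), z = -8.5..7.5 mm. The roof is 14 mm thick. Over 20 N against it is ramming.
- keeper_mouth (a point): The keeper's origin again, centre of the socket's mouth. The 12 mm rod slides in freely only with its axis 2.5 mm below to 1.5 mm above this point, so with the lid no more than 3 mm up at the bolt. With the lid on the rim the rod is 1.5 mm below it; with the lid on the relaxed seal, 7 mm above it, and the tip strikes the roof.
- stop_block: Steel block 36 x 16 x 40 mm closing the keeper's far end. Origin: middle of its socket-side face, (0, 36, 0) mm in the keeper's frame. In it an adjusting screw carries a rubber pad, the bolt's end stop, 13 to 33 mm inside the mouth, different each time: only to be felt. The pad gives 6 N/mm; the bolt is home when it bears on it with 5 N or more beyond its sliding friction; over 14 N is ramming.
- cup: Empty clear plastic cup, 72 mm across, 95 mm high; origin under its centre. A bystander beside the chamber.
- can: Blue-labelled can, 66 mm across, 115 mm high; origin under its centre. A bystander beside the chamber.
- spatula: Spatula with a wooden handle lying in front of the chamber. A bystander.
- jar: Amber jar with an orange cap, 64 mm across, 85 mm high; origin under its centre. A bystander.
- casting: Brick-red casting 90 x 60 x 22 mm on the pan of the bench scale. A bystander.
- tape: Orange roll of tape lying flat, 90 mm across, 24 mm high. A bystander.
- wrench: Steel wrench lying on the bench. A bystander.

How it is judged:
On the way, in this order (a step that is already met when the one before it is completed fails the run):
1. the lid is down on its seal (front edge within 13.5 mm of the rim) with the bolt still outside the keeper (z of lid_lip in the frame of chamber below 0.1135 m and y of bolt_tip in the frame of keeper below 0 m), for 0.1 s.
2. the lid is pressed down (front edge within 6 mm of the rim) and the bolt's tip is more than 8 mm inside the keeper (z of lid_lip in the frame of chamber below 0.106 m and y of bolt_tip in the frame of keeper above 0.008 m), for 0.05 s.
3. the bolt's tip bears on the end stop with more than 5 N (contact force between bolt and stop_block above 5 N and z of lid_lip in the frame of chamber below 0.106 m), for 0.1 s.
At the end, for the whole second after the job is handed in: the bolt, once pushed home on its end stop, is left with its tip more than 11.5 mm inside the keeper's mouth, the lid's front edge is within 6 mm of the rim, held by the bolt alone, and the bolt is at rest (y of bolt_tip in the frame of keeper above 0.0115 m and z of lid_lip in the frame of chamber below 0.106 m and linear speed of bolt below 0.01 m/s); the robot touches nothing.
It fails at once if the bolt is pushed against its end stop with more than 14 N or against the keeper with more than 20 N (contact force between bolt and keeper above 20 N or contact force between bolt and stop_block above 14 N).
It fails at once if the lid is pressed onto seal and rim with more than 28 N (contact force between lid and chamber above 28 N).
It fails at once if a bystander is moved by more than 20 mm (distance of any of cup, can, spatula, jar, casting, tape, wrench from where it was at the start of the episode above 0.02 m).
It also fails if it takes over 70 s, if anything falls off the work surface, if the arm or the gripper's body presses on something with over 40 N, if the wrist force passes 120 N, or if a joint passes its speed limit or range.

ROBOT

A 6-joint arm with a two-finger parallel gripper is mounted at the origin on the work surface. World frame = base frame: x ahead of the robot, y to its left, z up, the work surface at z = 0. Lengths are in m, angles in rad, forces in N, time in s.
With the tool pointing down it reaches from about 0.375 to 0.975 m from the base axis. Payload 3.8 kg.
Tool frame: the origin (TCP) lies at the very end of the fingers, on their centre line; the grasp point (between the pads) lies 19 mm behind it; z points along the fingers, y is the direction in which the jaws open and shut (so a half turn about z gives the same grasp; the last joint's range is limited). The gripper opens to 85 mm and grips with 20 to 120 N. Pads are 22 mm wide; open, the fingers measure 114 mm over their backs; the gripper's body (76 mm by 85 mm) begins 54 mm behind the grasp point. The pads swing forward as they close: fully open they stand 13 mm farther back than shut.
Start: joints at [1.142, 0.264, 1.604, -0, 1.274, -0.037], TCP at [0.258, 0.624, 0.231] pointing down, gripper open.
Joint ranges: [-2.63, 2.63], [-0.94, 2.18], [0.31, 2.57], [-1.31, 4.45], [0, 2.66], [-2.55, 2.55]. Speed limits (rad/s): [2.57, 2.57, 3.14, 3.14, 3.14, 3.14].

INTERFACE

Orientations are given as a rotation vector (axis times angle).
In Python, from workcell import bot, read_camera, finish_job gives the robot as it stands. The module is installed in compiled form; this text tells all that it offers.
- The arm moves only by the tool servo_tool, never from a script. Its argument "targets" is text: rows parted by semicolons, each of 7 numbers parted by spaces: the turn, a rotation vector about the tool's x, y, z in rad, then the shift along the tool's x, y, z in mm, then the finger opening in mm, from 0 to 85.4. In form: wx wy wz x y z gripper; .... A call has 1 to 8 rows; each row shifts and turns the pose as measured when the row begins, along the tool's axes as they then stand; what a row does not reach is not made up. A row lasts 1/12 s, in which the tool goes at most 41.7 mm and 7.16 degrees, less where a joint would pass 70% of its speed; a pose out of reach is approached as far as the arm can. A call is refused whole if a number of a shift passes 41.7 or a number of a turn 0.125, either way. A call with a gripper value outside its range is refused whole. The fingers move at their own pace and stop on an object; "newtons" is the grip in N (left out, the last holds). Time passes only in rows, so rows that do not move let the fingers close. It gives the time, the measured TCP pose, the force and the opening at its end, in the units of the state.
- bot.read_state(): the state, without advancing time (a new reading comes with each control period).
- read_camera(name): name is "side" or "top"; returns a dict with "image" (384x512x3 uint8, red, green, blue), "mtx" (3x3 intrinsics, pixels), "eye" and "orientation" of the camera in the world. Camera axes: x right, y up, looking along -z (the intrinsics and any distortion apply to the point x, -y, -z); pixel columns grow to the right and rows downward; lengths in m; the calibration is good to about 2 mm. A picture is of the moment at which its call begins. There is no depth.
- finish_job(): hands the job in, once; it reports no verdict.
The state is a dict: "time": time; "q": joint angles; "joint_vel": joint speeds; "joint_torque": joint torques, N m; "tool_pos": TCP position; "tcp_rot": TCP orientation; "wrist_force": force on the tool from outside, world axes, zero at the start; "torque": the same for the moment, N m; "width": opening from 0.0 (shut) to 1.0 (fully open).
Only numpy, scipy, OpenCV 4.12 (cv2) and the standard library are available. Lean on these libraries where they do the work, as an engineer would, in place of code of your own. Each camera call takes 0.05 s, during which the arm holds its last target.

## Working session

There is one attempt and no reset: what is moved stays moved. The work goes in short steps, Python scripts to look and compute and a tool call to move; the robot and the scene stay as the last step left them, time stands still between calls to the robot, and variables do not carry over. Pictures are saved under pics/ and viewed, and the job is handed in when it is done.

Besides the shell and the picture viewer there is one more tool, called by a JSON object that holds its "name" and its "arguments". servo_tool: Moves the arm, as the interface text tells. Its arguments: {"type":"object","properties":{"targets":{"type":"string"},"newtons":{"type":"number"}},"required":["targets"]}

```bash
mkdir -p pics; python3 - <<'E'
from workcell import bot, read_camera
import cv2, json
print(bot.read_state())
for n in ("side","top"):
    c=read_camera(n); cv2.imwrite(f"pics/{n}0.png",c["image"][:,:,::-1]); print(n,c["mtx"],c["eye"],c["orientation"],c.keys())
E
```

```text
{'time': 0.0, 'q': array([ 1.14209228e+00,  2.64758219e-01,  1.60538123e+00,  1.41861214e-05,
        1.27374120e+00, -3.69282692e-02]), 'joint_vel': array([ 2.41126975e-04,  3.80008008e-05, -1.74068197e-03,  1.32701336e-03,
        5.58277020e-04, -7.32204303e-04]), 'joint_torque': array([ 1.43837551e-04, -5.15128398e+01, -3.67302096e+01,  2.90598646e-04,
        1.29886487e-02,  2.70825836e-05]), 'tool_pos': array([0.25743888, 0.62316914, 0.22995474]), 'tcp_rot': array([-0.61137254, -3.08097654,  0.00349151]), 'wrist_force': array([-0.37330528, -0.65053673,  1.04268307]), 'torque': array([-0.01685086, -0.04197392,  0.01516975]), 'width': 0.9995642070751491}
side [[400.58133496   0.         247.60792379]
 [  0.         400.58133496 191.85407425]
 [  0.           0.           1.        ]] [0.17292335 1.04881935 0.77612284] [ 0.24112925 -1.40593147 -2.49281914] dict_keys(['image', 'mtx', 'eye', 'orientation'])
top [[363.42760068   0.         253.42634333]
 [  0.         363.42760068 189.19546818]
 [  0.           0.           1.        ]] [ 0.29060717 -0.01674968  1.34793636] [ 0.12936284 -0.12956866 -1.53914275] dict_keys(['image', 'mtx', 'eye', 'orientation'])
```

View pics/side0.png

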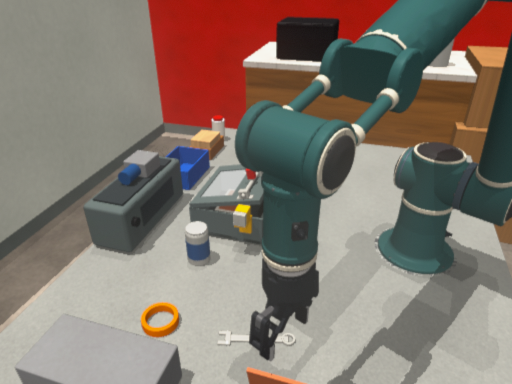

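View pics/top0.png

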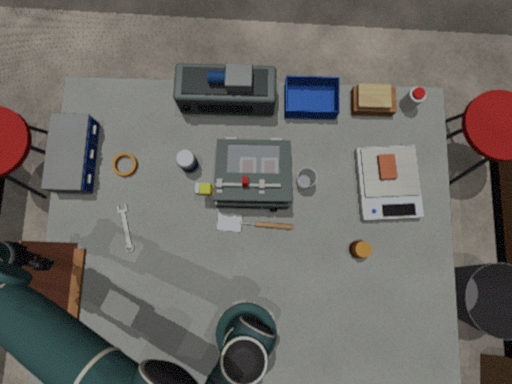

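The top view shows the chamber around (254,172), the can at (187,160), the cup at (306,178) and the spatula at (255,225). I'll enlarge both views next.

```bash
python3 - <<'E'
import cv2
a=cv2.imread("pics/top0.png"); b=cv2.imread("pics/side0.png")
cv2.imwrite("pics/top0c.png",cv2.resize(a[125:240,170:330],None,fx=5,fy=5,interpolation=cv2.INTER_CUBIC))
cv2.imwrite("pics/side0c.png",cv2.resize(b[150:270,180:310],None,fx=5,fy=5,interpolation=cv2.INTER_CUBIC))
E
```

```text
(no output)
```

View pics/top0c.png

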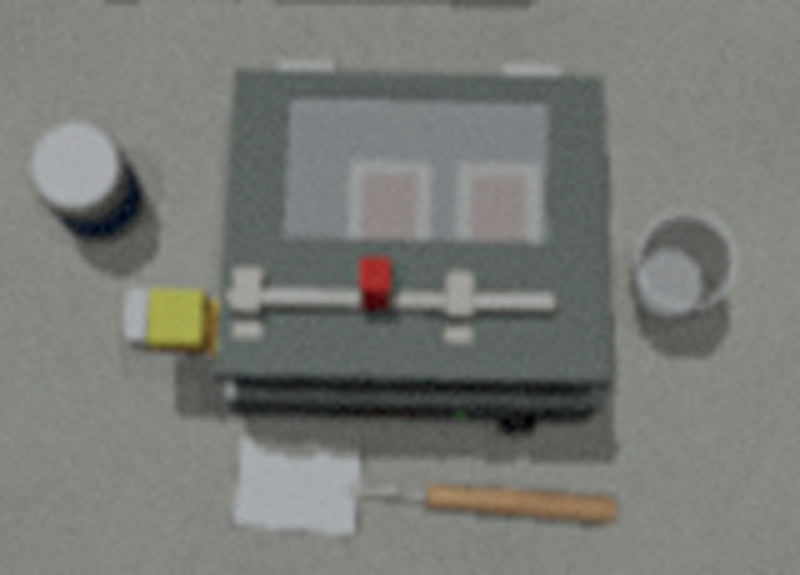

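View pics/side0c.png

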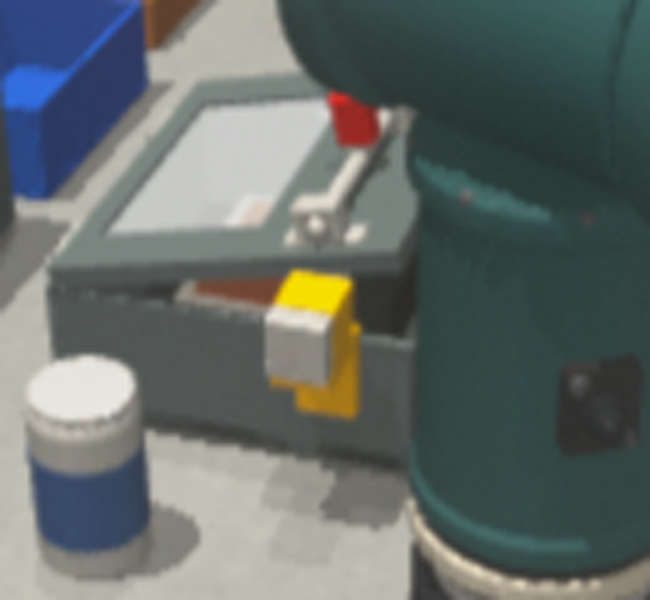

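```bash
cat > h.py <<'E'
import numpy as np, cv2
from scipy.optimize import least_squares
from scipy.spatial.transform import Rotation as R
CAM={"side":(400.58133496,247.60792379,191.85407425,[0.17292335,1.04881935,0.77612284],[0.24112925,-1.40593147,-2.49281914]),
"top":(363.42760068,253.42634333,189.19546818,[0.29060717,-0.01674968,1.34793636],[0.12936284,-0.12956866,-1.53914275])}
def proj(n,P):
    f,cx,cy,e,o=CAM[n]
    p=R.from_rotvec(o).inv().apply(np.atleast_2d(P)-np.array(e))
    return np.c_[cx+f*p[:,0]/-p[:,2], cy-f*p[:,1]/-p[:,2]]
# params: cx,cy,yaw(world), theta lid, bolt y, keeper y   (m)
def world(p,fr,pt):
    cx,cy,yaw,th,by,ky=p; pt=np.array(pt,float)/1000
    if fr=="b": pt=pt+[-.18,by,.026]; fr="l"
    if fr=="k": pt=pt+[-.07,ky,.1275]
    if fr=="l":
        c,s=np.cos(th),np.sin(th)   # front (-x) up
        x,y,z=pt; pt=np.array([c*x+s*z,y,-s*x+c*z])+[.11,0,.1]
    c,s=np.cos(yaw),np.sin(yaw); x,y,z=pt
    return np.array([cx+c*x-s*y,cy+s*x+c*y,z])
def fit(obs,p0,free=None):
    free=list(range(6)) if free is None else free
    def full(v): q=np.array(p0,float);q[free]=v;return q
    def res(v):
        q=full(v); return np.concatenate([proj(n,world(q,fr,pt))[0]-uv for n,fr,pt,uv in obs])
    s=least_squares(res,np.array(p0)[free],loss="soft_l1",x_scale=0.01); return full(s.x),res(s.x).reshape(-1,2)
def overlay(img,n,p,obs,ox,oy,w,h,k,fn):
    im=cv2.resize(img[oy:oy+h,ox:ox+w],None,fx=k,fy=k,interpolation=cv2.INTER_CUBIC)
    def box(fr,lo,hi,col):
        C=[world(p,fr,[(lo,hi)[i&1][0],(lo,hi)[i>>1&1][1],(lo,hi)[i>>2&1][2]]) for i in range(8)]
        uv=(proj(n,np.array(C))+.5-[ox,oy])*k-.5
        for i in range(8):
            for b in (1,2,4):
                if not i&b: cv2.line(im,tuple(np.int32(uv[i].round())),tuple(np.int32(uv[i|b].round())),col,1)
    box("c",(-115,-130,0),(115,130,100),(255,255,0)); box("l",(-230,-130,0),(0,130,14),(0,255,0))
    box("b",(-12,-10,8),(12,10,42),(255,0,255)); box("k",(-18,0,-18.5),(18,36,21.5),(0,0,255)); box("k",(-18,36,-18.5),(18,52,21.5),(255,0,0))
    uv=(proj(n,world(p,"b",(0,100,0)))[0]+.5-[ox,oy])*k-.5
    cv2.circle(im,tuple(np.int32(uv)),3,(0,255,255),1)
    cv2.imwrite(fn,im)
E
python3 - <<'E'
from h import *
T=lambda u,v:np.array([(u+.5)/5-.5+170,(v+.5)/5-.5+125]); S=lambda u,v:np.array([(u+.5)/5-.5+180,(v+.5)/5-.5+150])
o=[("top","l",(0,130,14),T(236,70)),("top","l",(0,-130,14),T(603,78)),("top","l",(-230,130,14),T(218,374)),("top","l",(-230,-130,14),T(612,381)),
("top","b",(0,0,42),T(376,273)),("top","k",(18,36,21.5),T(150,288)),("top","k",(-18,36,21.5),T(148,344)),
("side","l",(0,130,14),S(50,268)),("side","k",(18,52,21.5),S(268,308)),("side","k",(-18,52,21.5),S(333,316)),("side","k",(-18,52,-18.5),S(328,385)),("side","c",(115,130,0),S(62,418))]
p,r=fit(o,[.44,0,0,.3,.024,.142]); print(p.round(4)); print(r.round(1))
for n,a in (("top",(170,125,160,115,5)),("side",(180,150,130,120,5))): overlay(cv2.imread(f"pics/{n}0.png"),n,p,o,*a,f"pics/{n}0f.png")
E
```

```text
[ 0.5624 -0.0105  0.0103  0.2298  0.0252  0.1397]
[[-0.2 -0.1]
 [ 0.2 -0.4]
 [-0.5  0. ]
 [-0.  -0. ]
 [-0.   0.1]
 [ 0.7  0.3]
 [ 0.6 -0.3]
 [ 0.  -0.2]
 [ 0.1  1.6]
 [-0.7  2.1]
 [ 0.6 -0. ]
 [ 0.2 -0.6]]
```

```bash
ls pics
```

```text
side0.png
side0c.png
side0f.png
top0.png
top0c.png
top0f.png
```

View pics/top0f.png

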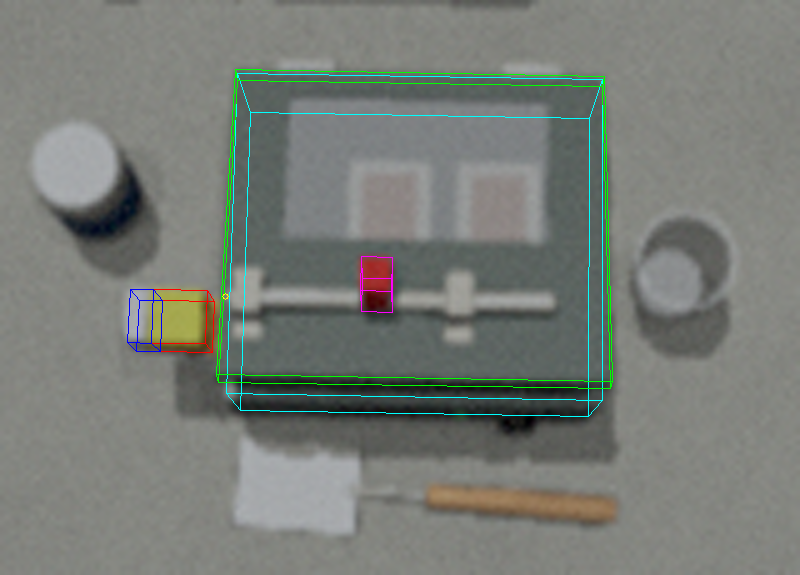

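View pics/side0f.png

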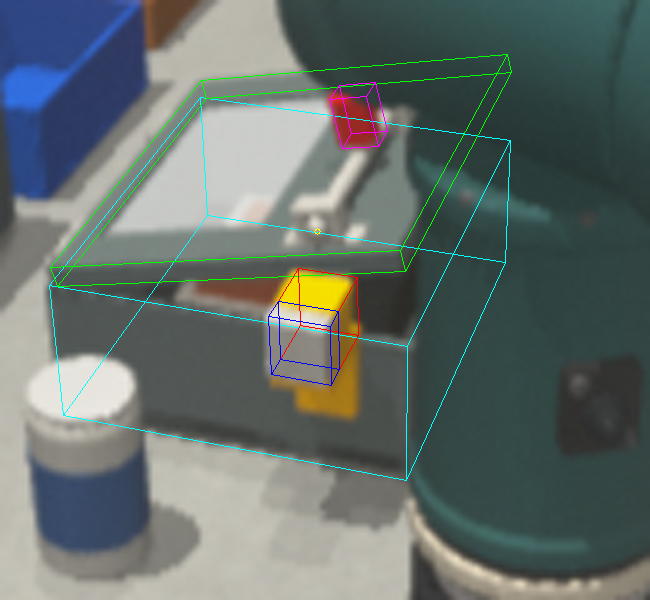

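The model matches both views: chamber at (0.562, -0.010), yaw 0.010, lid 0.23 rad open, bolt y = 25 mm, keeper y ≈ 140 mm. I'll turn the tool so the jaws lie along the chamber's y, then move over lid_push.

{"name": "servo_tool", "arguments": {"targets": "0 0 -0.1 0 0 -10 0; 0 0 -0.1 0 0 -10 0; 0 0 -0.1 0 0 0 0; 0 0 -0.1 0 0 0 0; 0 0 0 -10 -36 0 0; 0 0 0 -10 -36 0 0; 0 0 0 -10 -36 0 0; 0 0 0 -10 -36 0 0", "newtons": 40}}

```text
time: 0.77
tool_pos: [0.2986, 0.4798, 0.2433]
tcp_rot: [0.059, -3.134, 0.015]
wrist_force: [0.2, -0.7, 0.2]
width: 0.001
```

```bash
cat >> h.py <<'E'
def rem(tx,ty,tz,yaw=0.0103):
    from workcell import bot
    s=bot.read_state(); Rm=R.from_rotvec(s["tcp_rot"])
    Y=np.array([-np.sin(yaw),np.cos(yaw),0]); Z=np.array([0,0,-1.]); X=np.cross(Y,Z)
    Rt=R.from_matrix(np.c_[X,Y,Z])
    print("turn",(Rm.inv()*Rt).as_rotvec().round(4),"shift mm",(Rm.inv().apply(np.array([tx,ty,tz])-s["tool_pos"])*1000).round(1))
    print("pos",s["tool_pos"].round(4),"F",s["wrist_force"].round(2),"w",round(s["width"],3),"t",round(s["time"],2))
E
python3 - <<'E'
from h import *
P=[.5624,-.0105,.0103,.2298,.0252,.1397]
t=world(P,"c",(-98,-50,0)); print(t, world(P,"l",(-208,-50,14)), world(P,"b",(0,0,42)))
rem(t[0],t[1],.23)
E
```

```text
[ 0.46492019 -0.06150673  0.        ] [ 0.4735766  -0.06141757  0.16101079] [0.51236416 0.01418595 0.20721332]
turn [-0.0093 -0.0072  0.0272] shift mm [-146.  -547.    17.3]
pos [0.2986 0.4798 0.2433] F [ 0.16 -0.71  0.22] w 0.001 t 0.77
```

{"name": "servo_tool", "arguments": {"targets": "-0.009 -0.007 0.027 -10 -36 0 0; 0 0 0 -10 -36 0 0; 0 0 0 -10 -36 0 0; 0 0 0 -10 -36 0 0; 0 0 0 -10 -36 0 0; 0 0 0 -10 -36 0 0; 0 0 0 -10 -36 0 0; 0 0 0 -10 -36 0 0"}}

```text
time: 1.43
tool_pos: [0.381, 0.1777, 0.2397]
tcp_rot: [0.023, -3.139, 0.007]
wrist_force: [1.6, -0.3, 1.0]
width: 0.0
```

{"name": "servo_tool", "arguments": {"targets": "0 0 0 -10 -36 0 0; 0 0 0 -10 -36 0 0; 0 0 0 -10 -36 0 0; 0 0 0 -10 -36 0 0; 0 0 0 -10 -36 0 0; 0 0 0 -10 -36 0 0; 0 0 0 0 0 0 0"}}

```text
time: 2.02
tool_pos: [0.4435, -0.0543, 0.2392]
tcp_rot: [0.015, -3.14, 0.011]
wrist_force: [0.6, -0.8, -0.3]
width: 0.005
```

```bash
python3 - <<'E'
from h import *
rem(.4649,-.0615,.20)
E
```

```text
turn [-0.0073 -0.0018 -0.0005] shift mm [-21.4  -7.1  39.2]
pos [ 0.4435 -0.0543  0.2392] F [ 0.64 -0.79 -0.27] w 0.005 t 2.02
```

{"name": "servo_tool", "arguments": {"targets": "-0.007 -0.002 0 -22 -7 30 0; 0 0 0 0 0 15 0; 0 0 0 0 0 15 0; 0 0 0 0 0 0 0"}}

```text
time: 2.35
tool_pos: [0.4669, -0.0655, 0.1775]
tcp_rot: [0.0, 3.14, 0.0]
wrist_force: [-0.6, 0.1, 0.3]
width: -0.0
```

```bash
cat > look.py <<'E'
import sys,cv2
from workcell import read_camera
t=sys.argv[1]
for n,(x,y,w,h) in (("side",(180,130,140,120)),("top",(170,125,160,115))):
    im=read_camera(n)["image"][:,:,::-1].copy(); cv2.imwrite(f"pics/{n}{t}.png",im)
    cv2.imwrite(f"pics/{n}{t}c.png",cv2.resize(im[y:y+h,x:x+w],None,fx=5,fy=5,interpolation=cv2.INTER_CUBIC))
E
python3 look.py 1; python3 -c "
from h import *
rem(.4649,-.0615,.16)"
```

```text
turn [-0.0007  0.0062 -0.0093] shift mm [ 3.8  3.9 20.5]
pos [ 0.4686 -0.0654  0.1805] F [0.25 0.04 0.35] w 0.003 t 2.45
```

View pics/side1c.png

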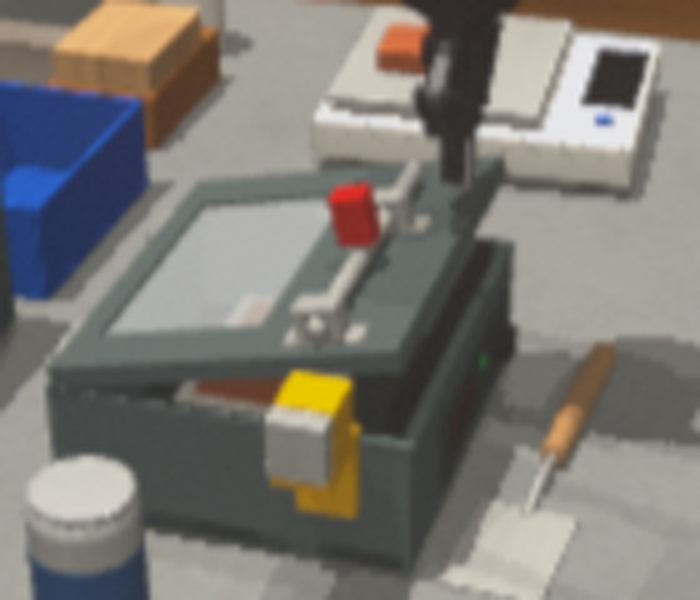

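View pics/top1c.png

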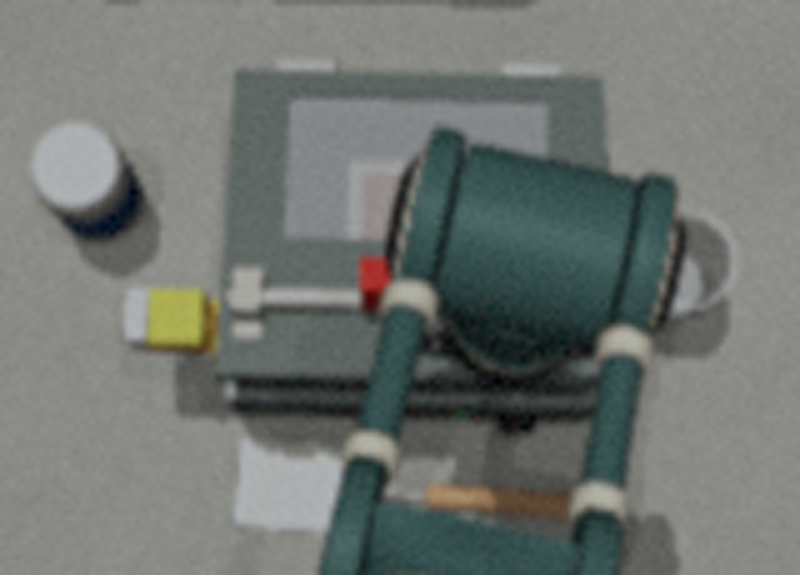

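```bash
python3 - <<'E'
from h import *
T=lambda u,v:np.array([(u+.5)/5-.5+170,(v+.5)/5-.5+125]); S=lambda u,v:np.array([(u+.5)/5-.5+180,(v+.5)/5-.5+150])
S1=lambda u,v:np.array([(u+.5)/5-.5+180,(v+.5)/5-.5+130])
o=[("top","l",(0,130,14),T(236,70)),("top","l",(0,-130,14),T(603,78)),("top","l",(-230,130,14),T(218,374)),("top","l",(-230,-130,14),T(612,381)),
("top","b",(0,0,42),T(376,273)),("top","k",(18,36,21.5),T(150,288)),("top","k",(-18,36,21.5),T(148,344)),("top","k",(18,52,21.5),T(125,288)),
("side","l",(0,130,14),S(50,268)),("side","k",(18,36,21.5),S1(270,405)),("side","k",(-18,36,21.5),S1(334,412)),("side","k",(-18,52,-18.5),S(328,385)),("side","k",(18,0,21.5),S1(294,371)),("side","k",(-18,0,21.5),S1(356,378)),("side","c",(115,130,0),S(62,418)),
("side","b",(0,0,42),S1(354,190)),("side","l",(-230,130,14),S1(407,353)),("side","l",(-230,-130,14),S1(504,160)),("side","c",(-115,130,0),S1(412,570))]
p,r=fit(o,[.56,-.01,0.01,.23,.024,.142]); print(p.round(4)); print(r.round(1).tolist())
overlay(cv2.imread("pics/side1.png"),"side",p,o,180,130,140,120,5,"pics/side1f.png")
overlay(cv2.imread("pics/top0.png"),"top",p,o,170,125,160,115,5,"pics/top1f.png")
E
```

```text
[ 0.5635 -0.0112  0.0143  0.216   0.0252  0.1434]
[[-0.1, -0.2], [0.2, -0.8], [-0.0, 0.2], [0.2, -0.1], [0.3, 0.4], [-0.1, 0.2], [-0.1, -0.4], [0.1, 0.1], [-0.1, -0.3], [1.1, -0.3], [0.5, 0.3], [0.2, 0.5], [0.3, -0.2], [-0.2, 0.3], [0.0, -0.7], [-0.1, 0.6], [-1.2, 0.1], [0.4, -0.6], [-1.3, 1.7]]
```

View pics/side1f.png

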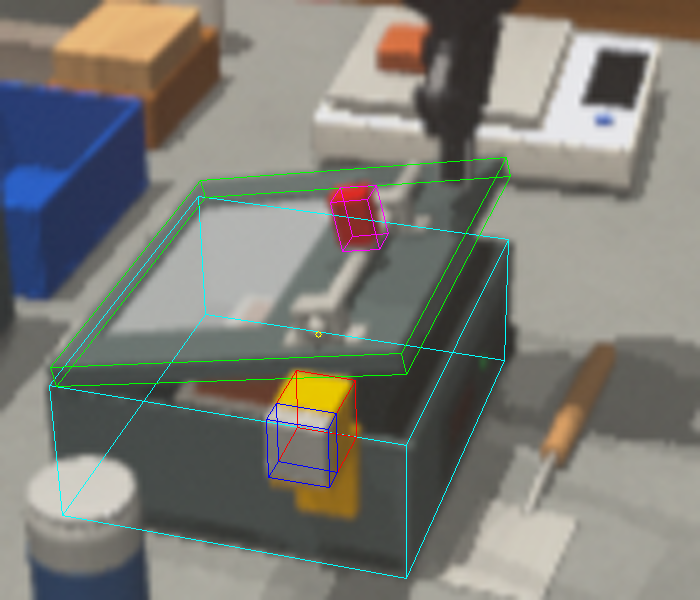

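View pics/top1f.png

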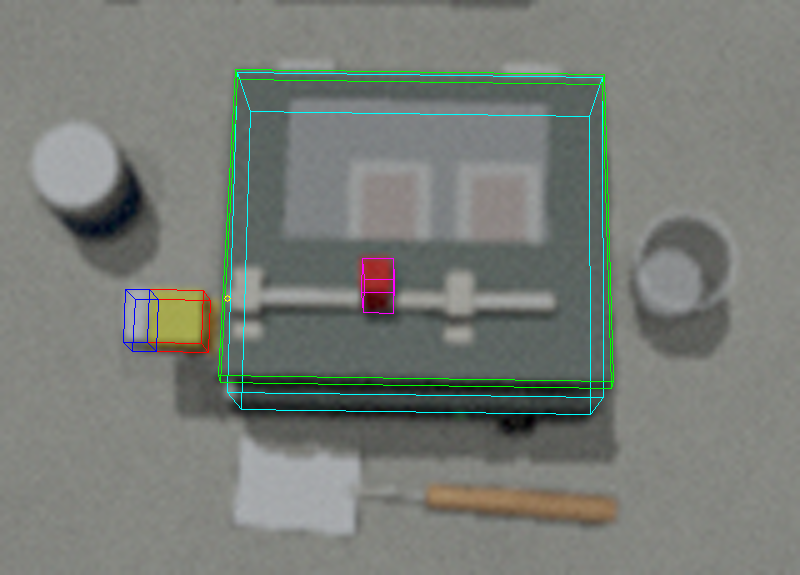

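The lid is 0.22 rad open, which puts its top at z ≈ 0.158 under the finger, and the tip hangs 22 mm above that. I'll lower slowly now.

{"name": "servo_tool", "arguments": {"targets": "0 0.006 -0.005 4 4 8 0; 0 0 0 0 0 8 0; 0 0 0 0 0 8 0; 0 0 0 0 0 6 0; 0 0 0 0 0 6 0; 0 0 0 0 0 6 0; 0 0 0 0 0 5 0; 0 0 0 0 0 0 0"}}

```text
time: 3.12
tool_pos: [0.4666, -0.0594, 0.1339]
tcp_rot: [-0.016, 3.134, -0.003]
wrist_force: [0.4, -0.1, -0.4]
width: 0.0
```

```bash
python3 look.py 2; python3 -c "
from h import *
rem(.4649,-.0615,.126)"
```

```text
turn [-0.0023  0.0086 -0.0004] shift mm [ 2.3 -1.9  8.8]
pos [ 0.4671 -0.0596  0.1348] F [ 0.03 -0.28 -0.45] w 0.002 t 3.22
```

View pics/side2c.png

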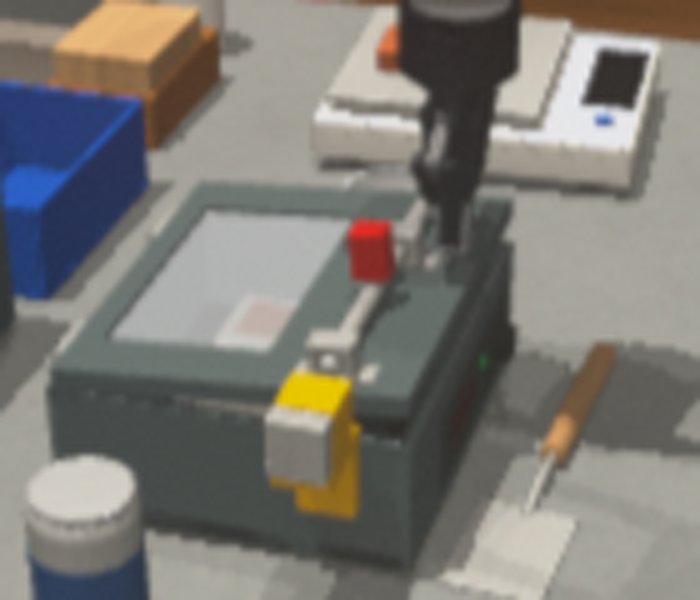

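The lid has followed the finger and is nearly down (TCP z 0.135). I'll continue gently onto the seal.

{"name": "servo_tool", "arguments": {"targets": "0 0 0 0 0 4 0; 0 0 0 0 0 4 0; 0 0 0 0 0 3 0; 0 0 0 0 0 2 0; 0 0 0 0 0 0 0"}}

```text
time: 3.63
tool_pos: [0.4684, -0.06, 0.1219]
tcp_rot: [-0.015, 3.131, -0.004]
wrist_force: [-0.7, -0.5, 1.2]
width: -0.001
```

{"name": "servo_tool", "arguments": {"targets": "0 0 0 0 0 1 0; 0 0 0 0 0 1 0; 0 0 0 0 0 0 0; 0 0 0 0 0 0 0"}}

```text
time: 3.97
tool_pos: [0.4683, -0.06, 0.1205]
tcp_rot: [-0.015, 3.131, -0.004]
wrist_force: [-1.0, 0.9, 3.0]
width: 0.006
```

```bash
python3 -c "
from h import *
rem(.4649,-.0615,.126)"
```

```text
turn [-0.0025  0.0101 -0.0009] shift mm [ 3.3 -1.5 -5.6]
pos [ 0.4683 -0.06    0.1205] F [-0.99  0.85  3.02] w 0.006 t 3.97
```

The push point reads 3.0 N at z = 0.1205, so contact starts at about 0.1236, which agrees with the expected 0.124. Step 1 should be met. Next I'll lift off and look.

{"name": "servo_tool", "arguments": {"targets": "0 0 0 0 0 -15 0; 0 0 0 0 0 -30 0; 0 0 0 0 0 -30 0; 0 0.01 0 0 0 -25 48; 0 0 0 0 0 0 48"}}

```text
time: 4.38
tool_pos: [0.4653, -0.0594, 0.2206]
tcp_rot: [0.015, -3.136, 0.002]
wrist_force: [1.2, -0.1, 0.0]
width: 0.272
```

```bash
python3 look.py 3; python3 -c "
from h import *
rem(.4962,.0134,.22)"
```

```text
turn [-0.0003 -0.0111 -0.001 ] shift mm [-33.9  72.1  -4. ]
pos [ 0.4629 -0.059   0.2164] F [-0.26  0.39  0.15] w 0.45 t 4.48
```

View pics/side3c.png

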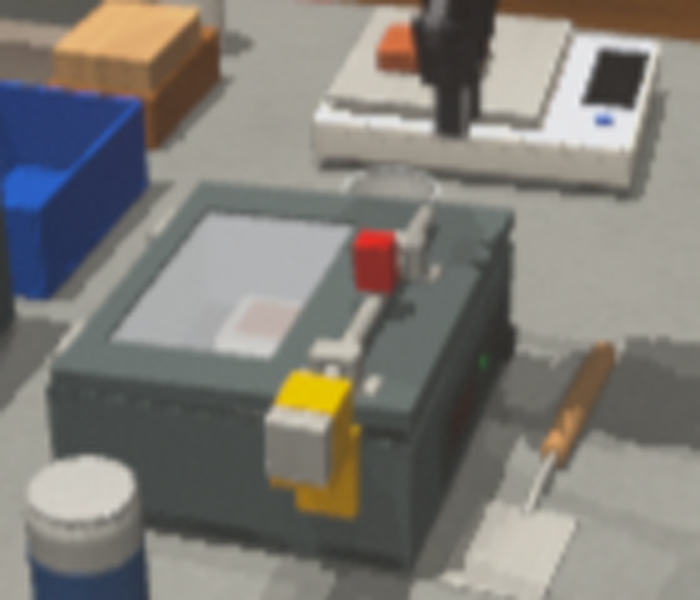

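View pics/top3c.png

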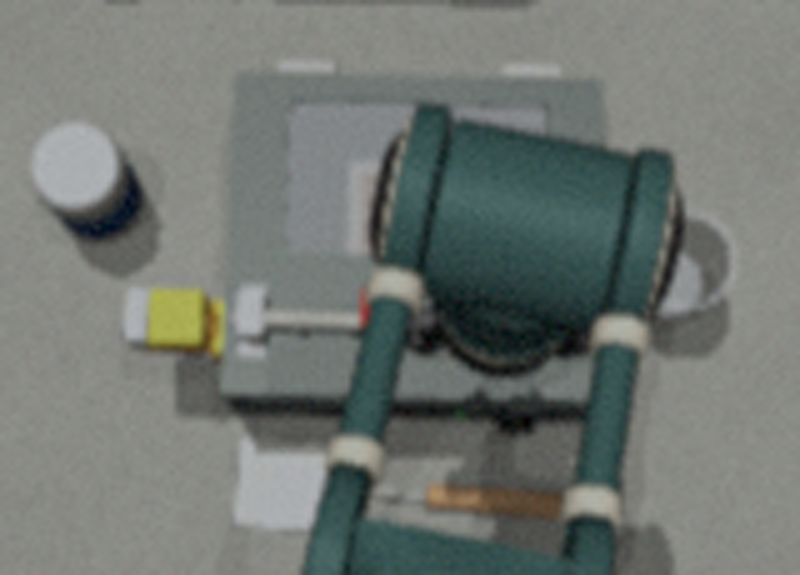

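```bash
python3 - <<'E'
from h import *
p=[.563,-.011,.0125,.048,.0252,.142]
overlay(cv2.imread("pics/side3.png"),"side",p,0,180,130,140,120,5,"pics/side3f.png"); print(world(p,"b",(0,0,42)))
E
```

```text
[0.49616027 0.01336643 0.17655836]
```

View pics/side3f.png

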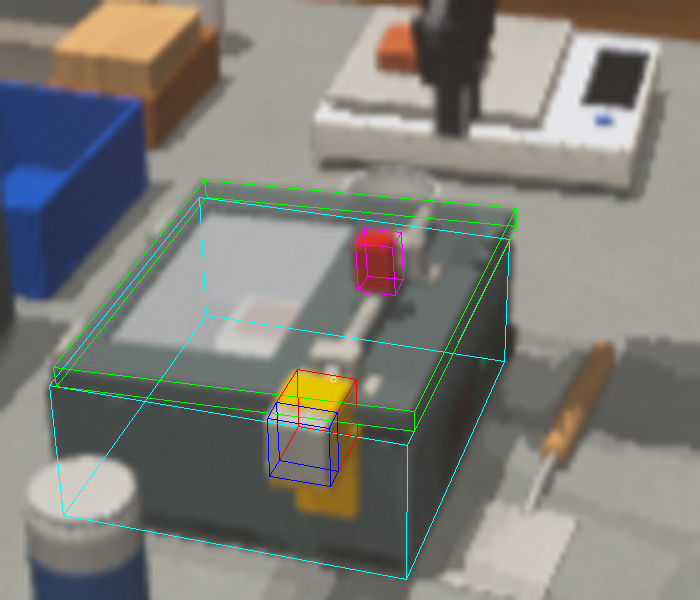

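The lid rests on the seal and the knob sits at about (0.498, 0.013), top at 0.177. I'll move above it.

{"name": "servo_tool", "arguments": {"targets": "0 -0.011 0 -17 36 0 46; 0 0 0 -17 36 0 46; 0 0 0 0 0 0 46; 0 0 0 0 0 0 46"}}

```text
time: 4.82
tool_pos: [0.4947, 0.014, 0.2104]
tcp_rot: [0.007, -3.136, 0.001]
wrist_force: [-0.1, -0.0, -0.5]
width: 0.539
```

```bash
python3 -c "
from h import *
rem(.4975,.0134,.15)"
```

```text
turn [-0.0009 -0.0053 -0.0059] shift mm [-3.1 -0.6 60.4]
pos [0.4947 0.014  0.2104] F [-0.07 -0.   -0.53] w 0.539 t 4.82
```

{"name": "servo_tool", "arguments": {"targets": "0 -0.005 -0.006 -3 -1 20 46; 0 0 0 0 0 15 46; 0 0 0 0 0 12 46; 0 0 0 0 0 6 46; 0 0 0 0 0 0 46"}}

```text
time: 5.23
tool_pos: [0.4932, 0.0118, 0.1492]
tcp_rot: [0.019, -3.133, 0.002]
wrist_force: [-0.2, 0.1, 0.2]
width: 0.539
```

```bash
python3 look.py 4; python3 -c "
from h import *
rem(.4975,.0134,.15)"
```

```text
turn [-0.0014 -0.0068  0.0021] shift mm [-3.4  1.5  0.7]
pos [0.4941 0.0118 0.1508] F [ 0.13 -0.47  0.2 ] w 0.538 t 5.33
```

View pics/side4c.png

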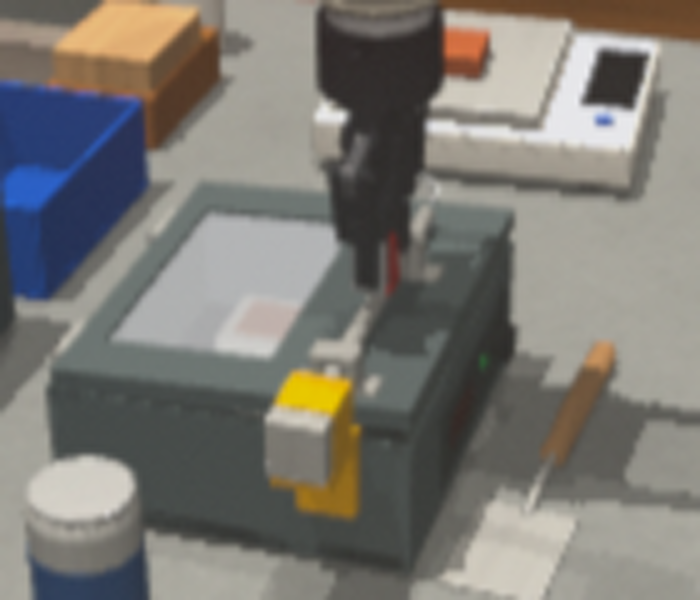

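{"name": "servo_tool", "arguments": {"targets": "0 -0.007 0 -3 1 0 18; 0 0 0 0 0 0 16; 0 0 0 0 0 0 16; 0 0 0 0 0 0 14; 0 0 0 0 0 0 14; 0 0 0 0 0 0 14", "newtons": 50}}

```text
time: 5.83
tool_pos: [0.4983, 0.0126, 0.1531]
tcp_rot: [-0.017, 3.138, -0.001]
wrist_force: [1.3, -0.2, -3.6]
width: 0.223
```

```bash
python3 look.py 5; python3 -c "
from h import *
rem(.4975,.0134,.15)"
```

```text
turn [-0.0007  0.0037  0.0007] shift mm [0.9 0.8 3.1]
pos [0.4984 0.0126 0.1531] F [ 1.24 -0.44 -1.85] w 0.222 t 5.93
```

View pics/side5c.png

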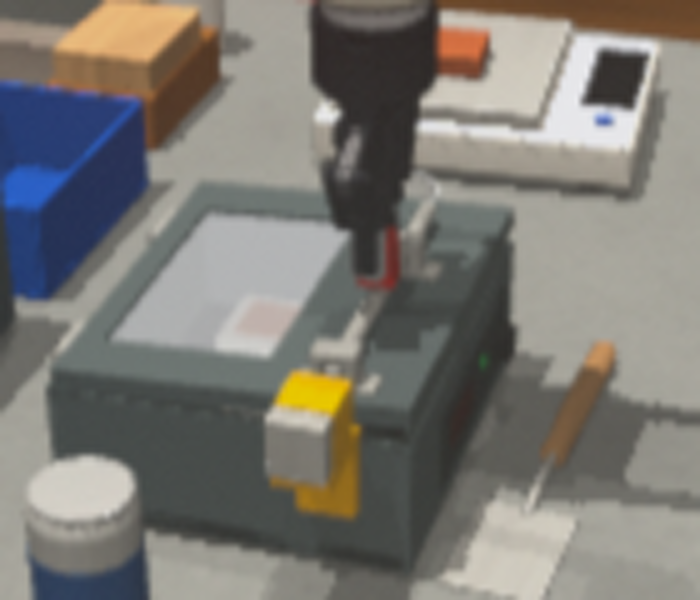

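The knob is gripped at 19 mm. Now I'll press down in small steps.

{"name": "servo_tool", "arguments": {"targets": "0 0 0 0 0 2 14; 0 0 0 0 0 2 14; 0 0 0 0 0 1 14; 0 0 0 0 0 0 14"}}

```text
time: 6.27
tool_pos: [0.4975, 0.0126, 0.1505]
tcp_rot: [-0.017, 3.139, -0.001]
wrist_force: [-3.7, -0.1, 3.6]
width: 0.219
```

{"name": "servo_tool", "arguments": {"targets": "0 0 0 0 0 1 14; 0 0 0 0 0 1 14; 0 0 0 0 0 0 14; 0 0 0 0 0 0 14"}}

```text
time: 6.6
tool_pos: [0.4978, 0.0126, 0.1513]
tcp_rot: [-0.017, 3.138, -0.002]
wrist_force: [-2.4, -0.2, 1.1]
width: 0.225
```

{"name": "servo_tool", "arguments": {"targets": "0 -0.006 0 0.3 0 2 14; 0 -0.006 0 0.3 0 2 14; 0 -0.006 0 0.3 0 2 14; 0 -0.003 0 0.2 0 2 14"}}

```text
time: 6.93
tool_pos: [0.4964, 0.0127, 0.1461]
tcp_rot: [-0.018, 3.116, -0.001]
wrist_force: [-8.7, 0.7, 11.5]
width: 0.224
```

```bash
python3 look.py 6; python3 -c "
from h import *
rem(.4975,.0134,.15)"
```

```text
turn [-0.0011  0.0255  0.0009] shift mm [-1.2  0.7 -3.8]
pos [0.4964 0.0126 0.1462] F [-6.57  1.42 10.98] w 0.218 t 7.03
```

View pics/side6c.png

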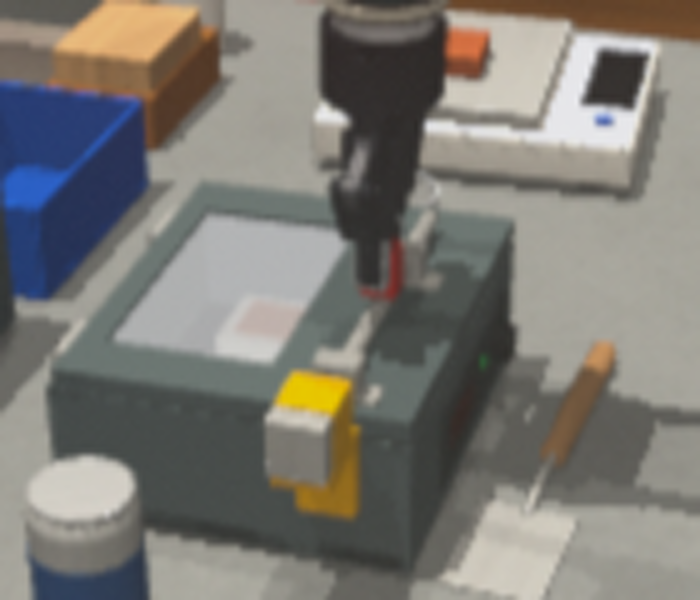

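The knob is 7 mm lower with Fz ≈ 11 N, so the lid is close to the rim. Each row needs a downward bias of about 2 mm to hold it there. Now I'll slide along +y.

{"name": "servo_tool", "arguments": {"targets": "0 0 0 0.5 1 2 14; 0 0 0 0.3 2 2 14; 0 0 0 0 2 2 14; 0 0 0 0 2 2 14"}}

```text
time: 7.37
tool_pos: [0.4961, 0.0175, 0.1451]
tcp_rot: [-0.018, 3.114, -0.008]
wrist_force: [-9.5, -3.4, 15.1]
width: 0.222
```

{"name": "servo_tool", "arguments": {"targets": "0 -0.003 0 0.5 2 1.6 14; 0 -0.003 0 0.5 2 1.6 14; 0 0 0 0.5 2 1.6 14; 0 0 0 0.3 2 1.6 14"}}

```text
time: 7.7
tool_pos: [0.4961, 0.024, 0.1451]
tcp_rot: [-0.017, 3.102, -0.012]
wrist_force: [-6.8, -2.4, 10.6]
width: 0.224
```

```bash
python3 look.py 7; python3 -c "
from h import *
rem(.4975,.0134,.15)
p=[.563,-.011,.0125,.007,.035,.142]
overlay(cv2.imread('pics/side7.png'),'side',p,0,200,170,100,85,7,'pics/side7f.png')"
```

```text
turn [-0.0077  0.0393  0.0006] shift mm [ -1.5 -10.9  -4.7]
pos [0.4961 0.0242 0.1451] F [-8.15 -1.56 11.22] w 0.223 t 7.8
```

View pics/side7f.png

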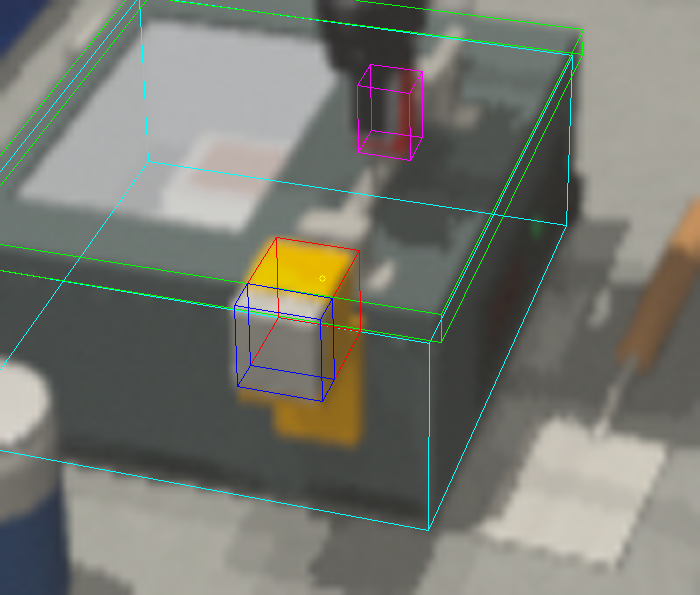

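Lid edge agrees with about 0.007 rad, close to the rim. The tip is roughly 5 mm from the mouth, so I'll take smaller steps.

{"name": "servo_tool", "arguments": {"targets": "0 0 0 0.5 1.5 1.7 14; 0 0 0 0.5 1.5 1.7 14; 0 0 0 0.5 1.5 1.7 14; 0 0 0 0.5 1.5 1.7 14"}}

```text
time: 8.13
tool_pos: [0.4959, 0.029, 0.1444]
tcp_rot: [-0.016, 3.098, -0.014]
wrist_force: [-7.2, -0.6, 12.0]
width: 0.221
```

{"name": "servo_tool", "arguments": {"targets": "0 0 0 0.5 1.5 1.7 14; 0 0 0 0.5 1.5 1.7 14; 0 0 0 0.5 1.5 1.7 14; 0 0 0 0.5 1.5 1.7 14"}}

```text
time: 8.47
tool_pos: [0.4957, 0.034, 0.144]
tcp_rot: [-0.015, 3.093, -0.016]
wrist_force: [-6.6, -2.0, 11.8]
width: 0.223
```

{"name": "servo_tool", "arguments": {"targets": "0 0 0 0.3 1.5 1.7 14; 0 0 0 0.3 1.5 1.7 14; 0 0 0 0.3 1.5 1.7 14; 0 0 0 0.3 1.5 1.7 14"}}

```text
time: 8.8
tool_pos: [0.4955, 0.0392, 0.1435]
tcp_rot: [-0.015, 3.091, -0.017]
wrist_force: [-6.9, -3.9, 13.1]
width: 0.225
```

```bash
python3 look.py 8; python3 -c "
from h import *
rem(.4975,.0134,.15)"
```

```text
turn [-0.0111  0.0507 -0.0008] shift mm [ -2.  -26.2  -6.2]
pos [0.4955 0.0395 0.1435] F [-7.62 -1.16 11.92] w 0.224 t 8.9
```

View pics/side8c.png

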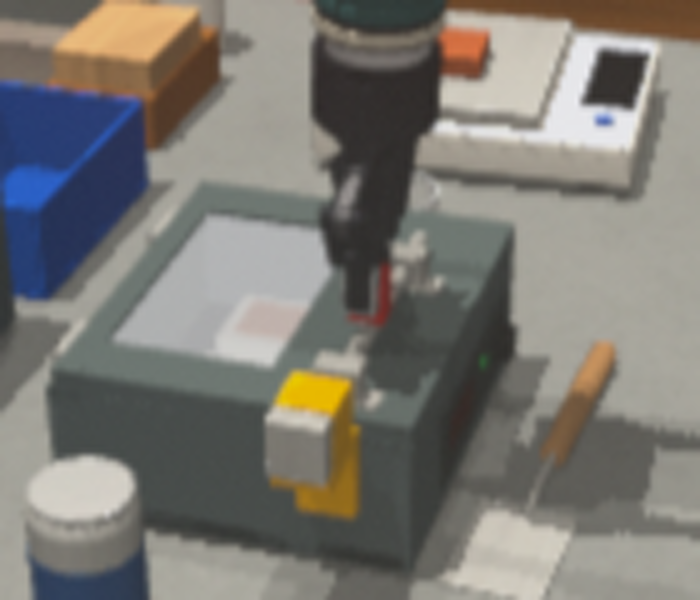

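{"name": "servo_tool", "arguments": {"targets": "0 0 0 0.3 1.3 1.6 14; 0 0 0 0.3 1.3 1.6 14; 0 0 0 0.3 1.3 1.6 14"}}

```text
time: 9.15
tool_pos: [0.4955, 0.0428, 0.1435]
tcp_rot: [-0.014, 3.089, -0.017]
wrist_force: [-6.7, -2.2, 12.6]
width: 0.225
```

{"name": "servo_tool", "arguments": {"targets": "0 0 0 0.3 1.3 1.6 14; 0 0 0 0.3 1.3 1.6 14; 0 0 0 0.3 1.3 1.6 14"}}

```text
time: 9.4
tool_pos: [0.4954, 0.0463, 0.1433]
tcp_rot: [-0.014, 3.087, -0.018]
wrist_force: [-7.7, -2.7, 12.3]
width: 0.228
```

{"name": "servo_tool", "arguments": {"targets": "0 0 0 0.3 1.3 1.6 14; 0 0 0 0.3 1.3 1.6 14; 0 0 0 0.3 1.3 1.6 14"}}

```text
time: 9.65
tool_pos: [0.4954, 0.0499, 0.1431]
tcp_rot: [-0.014, 3.085, -0.018]
wrist_force: [-7.6, -3.1, 11.9]
width: 0.221
```

{"name": "servo_tool", "arguments": {"targets": "0 0 0 0.3 1.3 1.6 14; 0 0 0 0.3 1.3 1.6 14; 0 0 0 0.3 1.3 1.6 14"}}

```text
time: 9.9
tool_pos: [0.4954, 0.0534, 0.1431]
tcp_rot: [-0.014, 3.083, -0.018]
wrist_force: [-6.8, -2.4, 11.4]
width: 0.223
```

{"name": "servo_tool", "arguments": {"targets": "0 0 0 0.3 1.2 1.6 14; 0 0 0 0.3 1.2 1.6 14; 0 0 0 0.3 1.2 1.6 14"}}

```text
time: 10.15
tool_pos: [0.4953, 0.0564, 0.1431]
tcp_rot: [-0.014, 3.082, -0.019]
wrist_force: [-6.4, -6.7, 12.1]
width: 0.225
```

{"name": "servo_tool", "arguments": {"targets": "0 0 0 0.3 1.2 1.6 14; 0 0 0 0.3 1.2 1.6 14; 0 0 0 0.3 1.2 1.6 14"}}

```text
time: 10.4
tool_pos: [0.4953, 0.0567, 0.1431]
tcp_rot: [-0.016, 3.08, -0.028]
wrist_force: [-7.1, -6.7, 12.6]
width: 0.225
```

The stop is felt at TCP y ≈ 0.056, about 27 mm inside, with Fy levelling at 6.7 N for a 1.2 mm bias. I'll raise the bias carefully.

{"name": "servo_tool", "arguments": {"targets": "0 0 0 0.2 1.5 1.6 14; 0 0 0 0.2 1.5 1.6 14; 0 0 0 0.2 1.5 1.6 14"}}

```text
time: 10.65
tool_pos: [0.4954, 0.0569, 0.1431]
tcp_rot: [-0.015, 3.079, -0.039]
wrist_force: [-7.6, -8.7, 13.4]
width: 0.221
```

{"name": "servo_tool", "arguments": {"targets": "-0.004 0 0 0.2 1.7 1.6 14; -0.004 0 0 0.2 1.8 1.6 14; -0.004 0 0 0.2 1.8 1.6 14"}}

```text
time: 10.9
tool_pos: [0.4955, 0.0572, 0.1431]
tcp_rot: [-0.016, 3.079, -0.033]
wrist_force: [-7.7, -9.8, 12.4]
width: 0.222
```

{"name": "servo_tool", "arguments": {"targets": "-0.002 0 0 0.2 2 1.6 14; -0.002 0 0 0.2 2 1.6 14; -0.002 0 0 0.2 2 1.6 14"}}

```text
time: 11.15
tool_pos: [0.4954, 0.0573, 0.1431]
tcp_rot: [-0.016, 3.078, -0.038]
wrist_force: [-7.2, -10.2, 12.2]
width: 0.222
```

{"name": "servo_tool", "arguments": {"targets": "-0.003 0 0 0.2 2.2 1.6 14; -0.003 0 0 0.2 2.3 1.6 14; -0.003 0 0 0.2 2.3 1.6 14; -0.003 0 0 0.2 2.3 1.6 14"}}

```text
time: 11.48
tool_pos: [0.4955, 0.0575, 0.1432]
tcp_rot: [-0.017, 3.078, -0.042]
wrist_force: [-7.4, -11.2, 13.7]
width: 0.223
```

The stop is firmly felt: Fy is 11.2 N against about 2.5 N of sliding friction. I'll ease off the force, then open.

{"name": "servo_tool", "arguments": {"targets": "0 0 0 0 1 1.3 14; 0 0 0 0 0.5 1 14; 0 0 0 0 0.2 0.5 14; 0 0 0 0 0 0 14; 0 0 0 0 0 0 14; 0 0 0 0 0 0 14"}}

```text
time: 11.98
tool_pos: [0.4961, 0.0563, 0.1451]
tcp_rot: [-0.011, 3.076, -0.043]
wrist_force: [-2.3, -2.2, 4.0]
width: 0.221
```

```bash
python3 look.py 9; python3 -c "
from h import *
rem(.4975,.057,.15)"
```

```text
turn [-0.0286  0.0649 -0.0031] shift mm [-1.7  0.6 -4.9]
pos [0.4961 0.0563 0.145 ] F [-3.57 -2.4   5.91] w 0.221 t 12.08
```

View pics/side9c.png

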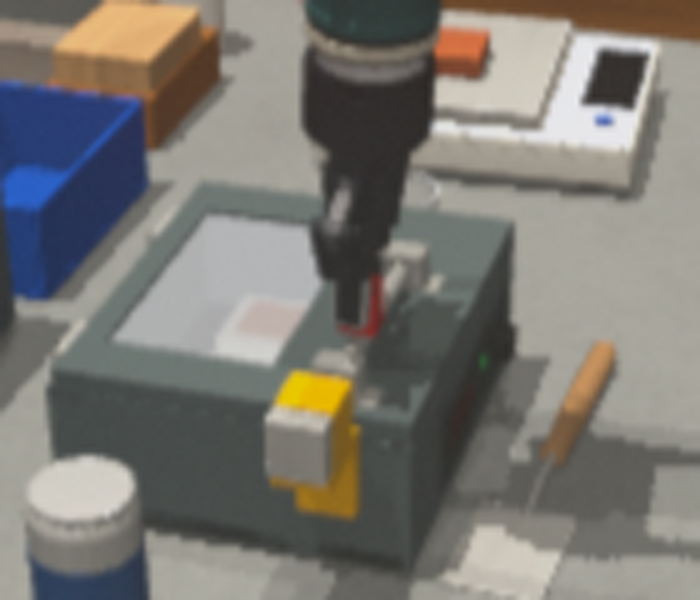

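{"name": "servo_tool", "arguments": {"targets": "0 0 0 0 0 0 34; 0 0 0 0 0 0 34; 0 0 0 0 0 0 34; 0 0 0 0 0 0 34"}}

```text
time: 12.42
tool_pos: [0.498, 0.0563, 0.1446]
tcp_rot: [-0.012, 3.072, -0.044]
wrist_force: [-0.5, 0.7, -1.0]
width: 0.399
```

```bash
python3 look.py 10; python3 -c "
from h import *
rem(.4975,.057,.15)"
```

```text
turn [-0.029   0.0691 -0.0023] shift mm [-0.1  0.5 -5.5]
pos [0.4978 0.0563 0.1446] F [-0.18  0.5  -0.12] w 0.399 t 12.52
```

View pics/side10c.png

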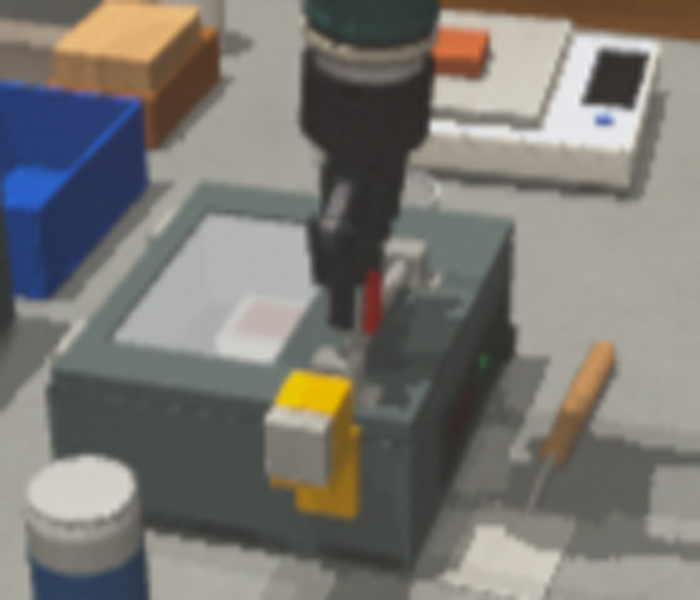

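Released: the force reads about zero and the lid is still down. I'll rise straight up along the tool, then look.

{"name": "servo_tool", "arguments": {"targets": "0 0 0 0 0 -8 34; 0 0 0 0 0 -15 34; 0 0 0 0 0 -25 34; 0 0 0 0 0 -30 34; 0 0 0 10 0 -30 34; 0 0 0 20 0 -30 34; 0 0 0 30 -20 -10 34; 0 0 0 0 0 0 34"}}

```text
time: 13.18
tool_pos: [0.4246, 0.0401, 0.2966]
tcp_rot: [-0.016, 3.076, -0.046]
wrist_force: [1.3, 0.6, -0.9]
width: 0.398
```

```bash
python3 look.py 11; python3 -c "
from h import *
rem(.4975,.057,.15)
p=[.563,-.011,.0125,.0174,.069,.142]
overlay(cv2.imread('pics/side11.png'),'side',p,0,200,160,100,85,7,'pics/side11f.png')"
```

```text
turn [-0.0281  0.0665 -0.0007] shift mm [-60.4  19.  149.2]
pos [0.4275 0.0415 0.2953] F [ 0.25  0.05 -0.22] w 0.4 t 13.28
```

View pics/side11c.png

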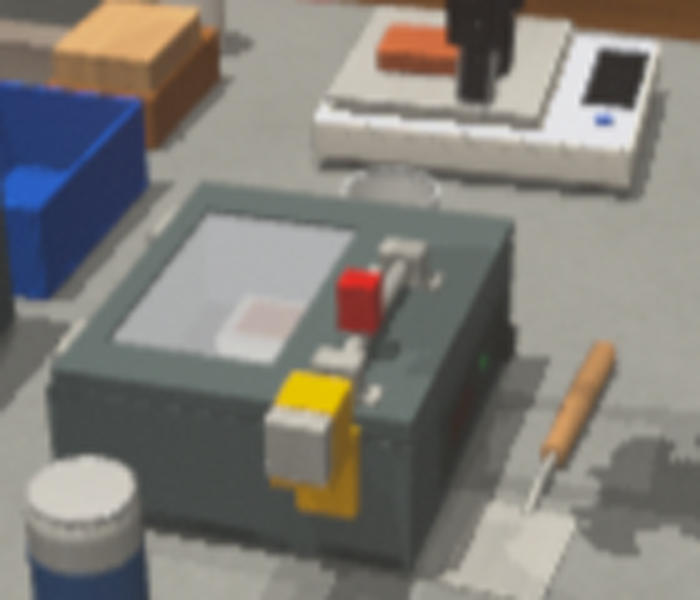

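View pics/side11f.png

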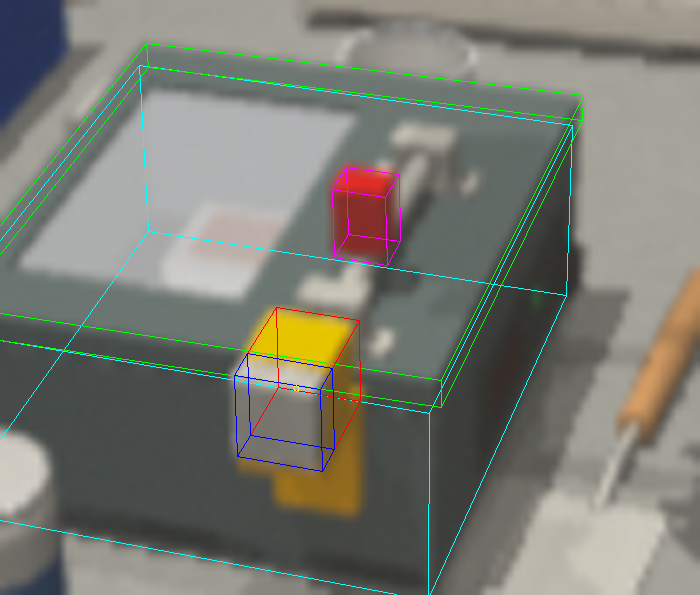

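View pics/top11.png

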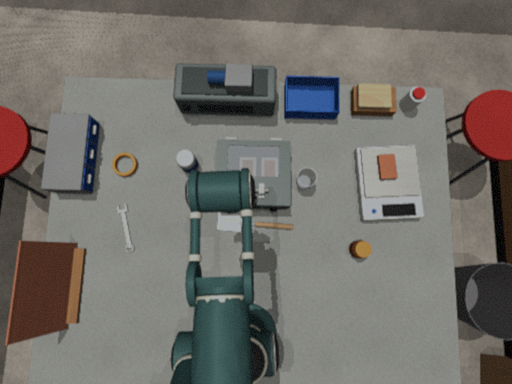

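```bash
python3 -c "
from workcell import finish_job
print(finish_job())"
```

```text
the job is handed in; nothing more can be done
None
```

I closed the lid onto its seal, slid the bolt through the keeper onto the end stop, and let go. I handed the job in at about 13 s; `finish_job` reports no verdict.

- **Closing the lid:** I pushed it down with shut fingers, using about 3 N. Contact came within 1 mm of the height the camera fit predicted.
- **Sliding the bolt:** I gripped the red knob, pressed it down with 11–15 N and slid it along +y. It entered the keeper without any bump in force.
- **End stop:** I felt it about 27 mm inside the mouth. The sideways force rose to 11.2 N, against about 2.5 N of sliding friction. That puts roughly 8 N on the stop, inferred from the wrist force rather than measured directly.
- **Last checks:** I unloaded and opened the gripper, then backed it clear of everything. The last pictures match a model with the lid about 4 mm up at its front edge and the bolt about 27 mm inside the keeper. The bystanders in view look unmoved.
- **Anything off:** While pressing, the tool also pushed the lid sideways with 7–10 N, and it tilted a few hundredths of a radian; neither had any visible effect. No check failed or disagreed.

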